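Show the slotted bracket to the inspection camera

TASK

Take the slotted aluminium bracket off its riser block, stand it upright on one of its short ends on the bare granite and let go so that it stands alone. Then take it again, lift it, and finish holding it still in the air in front of the inspection camera: upright and level, its slotted broad face square to the lens, its middle straight ahead of the lens centre at the lens's height and about 100 mm from the glass. The program ends while the gripper still holds it; do not bump the camera and leave all other things where they are.

Things in the scene. Friction and masses are not known exactly. Their poses are not given: they have to be found in the camera images.
- bracket_center (a point): centre (middle) of the slotted aluminium bracket, 84 long (x) x 56 wide (y) x 20 thick (z), about 0.16 kg, four through windows in its broad face, outer rails 12 wide; same either way round. It starts lying flat on the riser, overhanging 11 or more at each short end, 7 or more at each long side. Standing on a short end its x is vertical and this point 42 above the surface.
- riser: fixed steel riser block, 50 (x) x 36 (y) x 45 high, origin at the centre of its underside; the bracket lies on it with its length along the riser's x
- camera_lens (a point): centre of the front glass of the fixed inspection camera (black lens tube 47 dia on a grey box on a post), 115 above the surface. The lens looks level along its own -x; its z is up. The camera reaches 150 behind the glass, is 90 wide, 143 high; its base plate, 12 high, starts 30 behind the glass.
- camera: the same inspection camera with post and base; origin on the surface, 50 behind the glass under the lens axis; axes as the lens
- table: the dark granite work surface, top at height 0; the bare middle, between riser and camera, is free to stand things on
- master: setting master: steel cylinder with black cap, 41 dia x 72 high (mm), bystander, origin at the centre of its underside
- ring_gauge: steel ring gauge, 64 dia x 20 high (mm), bystander, origin at the centre of its underside
- v_block: dark steel V-block, 55 x 44 x 38 high (mm), bystander, origin at the centre of its underside
- flange: round aluminium flange with a hub, 68 dia x 24 high (mm), bystander, origin at the centre of its underside
- gauge_block: small steel gauge block lying flat, 35 x 30 x 9 high (mm), bystander, origin at the centre of its underside
- plug_gauge: plug gauge lying flat, 110 long along its x, 14 wide, 14 high (mm), bystander, origin at the centre of its underside
- driver: screwdriver lying along its x near the right side, about 200 long, 26 high (mm), bystander, origin at the centre of its underside
Mind the look-alikes: they are no part of the job. Leave any purple look-alike of the camera alone. Leave any red look-alike of the part that bears bracket_center alone.

How it is judged:
By the outcome, as a careful person would: the job done as asked, in the order asked, and still so for the second after the job is handed in, while the arm keeps its last pose, push and grip.
It also fails if it takes over 58 s, if anything falls off the work surface, if the arm or the gripper's body presses on something with over 40 N, if the wrist force passes 120 N, or if a joint passes its speed limit or range.

ROBOT

A 6-joint arm with a two-finger parallel gripper is mounted at the origin on the work surface. World frame = base frame: x ahead of the robot, y to its left, z up, the work surface at z = 0. Lengths are in mm, angles in rad, forces in N, time in s.
With the tool pointing down it reaches from about 300 to 950 mm from the base axis. Payload 3.1 kg.
Tool frame: the origin (TCP) lies midway between the tips of the shut fingers; the grasp point (between the pads) lies r.pinch_z behind it (r.pinch_z is the distance from the TCP to the grasp point, in mm); z points along the fingers, y is the direction in which the jaws open and shut (so a half turn about z gives the same grasp; the last joint's range is limited). The gripper opens to 85 mm and grips with 20 to 120 N. Pads are 22 mm wide; open, the fingers measure 114 mm over their backs; the gripper's body (76 mm by 85 mm) begins 54 mm behind the grasp point. The pads swing forward as they close: fully open they stand 13 mm farther back than shut.
Start: joints at [1.062, 0.308, 1.634, -0, 1.2, -0.07], TCP at [265.559, 565.783, 231.272] pointing down, gripper open.
Joint ranges: [-3.06, 3.06], [-0.79, 1.96], [0.05, 2.63], [-1.19, 4.34], [0.05, 2.64], [-2.94, 2.94]. Speed limits (rad/s): [2.79, 2.79, 3.14, 3.14, 3.14, 3.14].

INTERFACE

Orientations are given as a unit quaternion [w, x, y, z].
In Python, from station import r, vision, finder gives the robot as it stands.
- The arm moves only by the tool drive_tool, never from a script. Its argument "plan" is a list of rows, each a list of 2 entries, a list of its own where there are three numbers: the shift along the world's x, y, z in mm, then the turn, a rotation vector about the world's x, y, z in degrees. A call has 1 to 20 rows; each row shifts and turns the pose as measured when the row begins; what a row does not reach is not made up. A row lasts 1/8 s, in which the tool goes at most 62.5 mm and 10.7 degrees, less where a joint would pass 70% of its speed; a pose out of reach is approached as far as the arm can. A call with a gripper value outside its range is refused whole. "jaw" is the opening, from 0 (shut) to 1 (fully open), set as the call begins (left out, the last holds). The fingers move at their own pace and stop on an object; "grip_force" is the grip in N (left out, the last holds). Time passes only in rows, so rows that do not move let the fingers close. It gives the time, the measured TCP pose, the force and the opening at its end, in the units of the state.
- r.state(): the state, without advancing time (a new reading comes with each control period).
- vision.read_camera(name): name is "scene" or "side" or "wrist"; returns the picture (480x640x3 uint8, red, green, blue); there is no depth.
- vision.camera_params(name): a dict with "mtx" (3x3 intrinsics, pixels), "k1" (the pictures are not rectified: a ray, as slopes to the right and down, at radius r is drawn at 1 + k1 r^2 times it, then the intrinsics apply), "T" (4x4, takes a point from camera to world coordinates). Camera axes: x right, y up, looking along -z (the intrinsics and any distortion apply to the point x, -y, -z); pixel columns grow to the right and rows downward; lengths in mm; the calibration is good to about 2 mm. A picture is of the moment at which its call begins: read the wrist's pose just before it. camera_params takes no time and is no camera call; for the wrist camera it gives the pose at the moment of the call.
- r.hand_in(): hands the job in, once; it reports no verdict.
Trained networks look in the newest picture that a camera, given by its name, has taken for a name from the list of things; names that differ only in an ending like _2 or _b are one class to them, and where a whole thing is asked for, a point or a joint stands for the part that bears it (a point fixed in the world has none). Each returns a list of dicts, best first, with "conf" (0 to 1); they miss things now and then, are a little off and sometimes report something else, mostly with a low value. They report only what shows in the picture. A call takes as long as a camera call. They do not tell look-alikes from the thing itself.
- finder.outline_of(camera, query): "region" (480x640 bool, what is visible of it) and "extent" ([left, top, width, height] in pixels, round what is visible of it).
The state is a dict: "clock": time; "q": joint angles; "qvel": joint speeds; "tau": joint torques, N m; "tool_pos": TCP position; "tool_rot": TCP orientation; "contact_force": force on the tool from outside, world axes, zero at the start; "torque": the same for the moment, N m; "grip_width": opening from 0.0 (shut) to 1.0 (fully open).
Only numpy, scipy, OpenCV 4.12 (cv2) and the standard library are available. Lean on these libraries where they do the work, as an engineer would, in place of code of your own. Each camera call takes 0.05 s, during which the arm holds its last target. There are 200 camera calls.

## Working session

There is one attempt and no reset: what is moved stays moved. The work goes in short steps, Python scripts to look and compute and a tool call to move; the robot and the scene stay as the last step left them, time stands still between calls to the robot, and variables do not carry over. Pictures are saved under pics/ and viewed, about 8 in all and at most 12, crops included, and the job is handed in when it is done.

Besides the shell and the picture viewer there is one more tool, called after "Emit:" as name(argument=value, ...), one argument or row to a line, values as JSON. drive_tool: Moves the arm, as the interface text tells. Its arguments: {"type":"object","properties":{"plan":{"type":"array","items":{"type":"array"}},"jaw":{"type":"number"},"grip_force":{"type":"number"}},"required":["plan"]}

```bash
mkdir -p pics; ls; python3 - <<'E'
from station import r, vision, finder
import cv2,numpy as np
print(r.state(), r.pinch_z)
for n in ["scene","side"]:
    im=vision.read_camera(n); cv2.imwrite(f"pics/{n}0.png",im[:,:,::-1])
    p=vision.camera_params(n); print(n,p)
    for q in ["bracket_center","riser","camera"]:
        for o in finder.outline_of(n,q): print(n,q,round(o["conf"],2),o["extent"])
E
```

```text
pics
{'clock': 0.0, 'q': array([ 1.06230219e+00,  3.08987425e-01,  1.63517997e+00,  1.21535770e-05,
        1.19969689e+00, -6.97296618e-02]), 'qvel': array([-7.30860153e-04,  1.19184554e-03,  3.42616575e-05,  1.39630263e-03,
       -3.47629069e-04, -5.80661219e-04]), 'tau': array([-1.52709504e-05, -4.15246689e+01, -2.76667017e+01, -2.10787634e-04,
        1.02110746e-02,  4.24827661e-06]), 'tool_pos': array([265.15394263, 565.06698422, 230.06115741]), 'tool_rot': array([-3.29247287e-04,  2.17628724e-01,  9.76030967e-01, -1.08706021e-03]), 'contact_force': array([ 0.63652415,  0.25859257, -0.11291849]), 'torque': array([ 0.04340053,  0.00584615, -0.00831691]), 'grip_width': 1.002704479857715} 18.700000000000003
scene {'mtx': array([[500.74145217,   0.        , 323.76667536],
       [  0.        , 500.74145217, 240.98329371],
       [  0.        ,   0.        ,   1.        ]]), 'k1': 0.026594372845495207, 'T': array([[ 3.35128712e-01, -6.04588623e-01,  7.22607323e-01,
         1.49664564e+03],
       [ 9.42147503e-01,  2.09474648e-01, -2.61683883e-01,
        -3.48334875e+02],
       
[... 531 characters left out ...]
        ,   0.        ,   1.        ]]), 'k1': -0.08195117930589924, 'T': array([[ 9.44499764e-01,  2.29061320e-01, -2.35480588e-01,
         2.28544745e+02],
       [-3.28374333e-01,  6.79051129e-01, -6.56551493e-01,
        -9.33492499e+02],
       [ 9.51280770e-03,  6.97438511e-01,  7.16581489e-01,
         1.08287491e+03],
       [ 0.00000000e+00,  0.00000000e+00,  0.00000000e+00,
         1.00000000e+00]])}
side bracket_center 0.91 [295.1, 280.0, 25.2, 32.4]
side bracket_center 0.71 [325.5, 267.4, 40.0, 27.0]
side bracket_center 0.58 [214.3, 197.1, 23.0, 22.5]
side riser 0.5 [303.7, 290.6, 11.0, 29.6]
side camera 0.9 [246.8, 129.1, 36.5, 57.9]
side camera 0.83 [191.8, 113.5, 39.6, 55.8]
```

```bash
python3 - <<'E'
import cv2,numpy as np
a=cv2.imread("pics/scene0.png")[130:350,180:480]; b=cv2.imread("pics/side0.png")[90:350,160:460]
cv2.imwrite("pics/a.png",cv2.resize(a,None,fx=2.66,fy=2.66,interpolation=cv2.INTER_CUBIC))
cv2.imwrite("pics/b.png",cv2.resize(b,None,fx=2.3,fy=2.3,interpolation=cv2.INTER_CUBIC))
E
```

```text
(no output)
```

View pics/a.png

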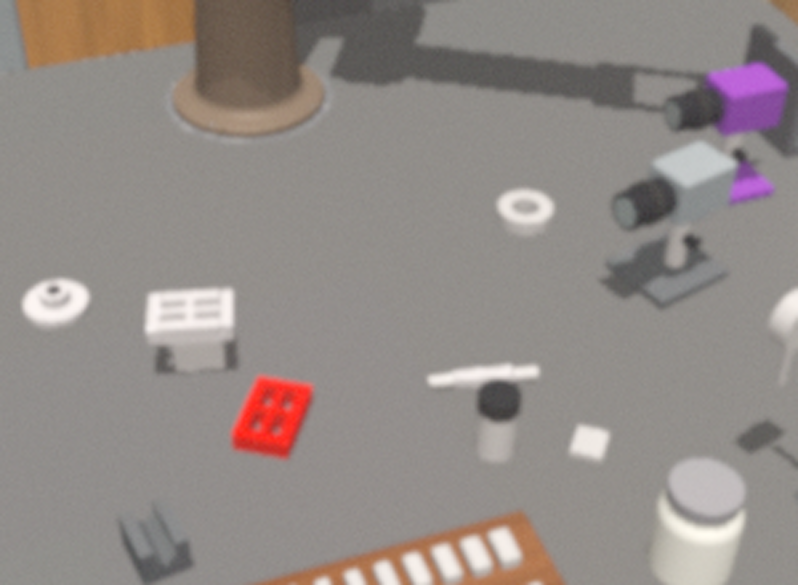

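View pics/b.png

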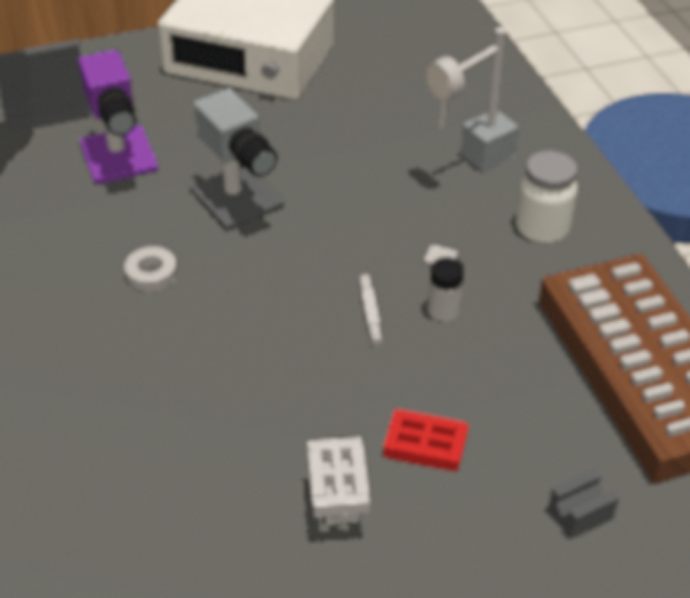

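The bracket is the white-grey slotted part on the riser (scene px about 251,250; side about 307,296). The red look-alike lies beside it (scene about 283,287; side about 345,280). The grey camera is at scene 432,205 and side 260,150, with the purple look-alike behind it.

```bash
cat > h.py <<'E'
from station import r, vision, finder
import cv2, numpy as np
from scipy.optimize import minimize
from scipy.spatial.transform import Rotation as R
def proj(p,X):
    X=np.atleast_2d(X); T=p["T"]; c=(X-T[:3,3])@T[:3,:3]
    s=np.c_[c[:,0]/-c[:,2],-c[:,1]/-c[:,2]]; s=s*(1+p["k1"]*(s**2).sum(1))[:,None]
    return s@p["mtx"][:2,:2].T+p["mtx"][:2,2]
def ray(p,uv):
    d=(np.array(uv,float)-p["mtx"][:2,2])/p["mtx"][0,0]; s=d.copy()
    for _ in range(20): s=d/(1+p["k1"]*(s@s))
    v=p["T"][:3,:3]@np.array([s[0],-s[1],-1]); return p["T"][:3,3],v/np.linalg.norm(v)
def at_z(p,uv,z):
    o,v=ray(p,uv); return o+v*(z-o[2])/v[2]
def tri(obs):
    A=0;b=0
    for p,uv in obs:
        o,v=ray(p,uv); M=np.eye(3)-np.outer(v,v); A=A+M; b=b+M@o
    X=np.linalg.solve(A,b); return X
def box(x,y,yaw,L,W,z0,z1):
    c,s=np.cos(yaw),np.sin(yaw)
    return np.array([[x+c*a*L/2-s*b*W/2,y+s*a*L/2+c*b*W/2,z] for a in(-1,1) for b in(-1,1) for z in(z0,z1)])
def iou(p,X,reg,k=4):
    h=cv2.convexHull(proj(p,X).astype(np.float32))
    m=np.zeros(reg.shape,np.uint8); cv2.fillPoly(m,[np.round(h*256).astype(np.int32)],1,shift=8)
    m=m>0; return (m&reg).sum()/(m|reg).sum()
def soft(views,X):
    t=0
    for p,reg in views:
        h=cv2.convexHull(proj(p,X).astype(np.float32)).reshape(-1,2)
        x0,y0=np.floor(h.min(0))-25; S=8
        M=np.float32([[S,0,-x0*S],[0,S,-y0*S]]); sz=(int(np.ptp(h[:,0])+50)*S,int(np.ptp(h[:,1])+50)*S)
        g=cv2.warpAffine(reg.astype(np.float32),M,sz,flags=cv2.INTER_LINEAR)>.5
        m=np.zeros(g.shape,np.uint8); cv2.fillPoly(m,[np.round((h-[x0,y0]+0)*S).astype(np.int32)],1); m=m>0
        t+=(m&g).sum()/(m|g).sum()
    return t/len(views)
def fit(views,x0,L,W,z0,z1,step=(15,15,.3)):
    x0=np.array(x0,float); sim=np.array([x0]+[x0+np.eye(3)[i]*step[i] for i in range(3)])
    o=minimize(lambda v:-soft(views,box(*v,L,W,z0,z1)),x0,method="Nelder-Mead",options=dict(initial_simplex=sim,xatol=.01,fatol=1e-5))
    return o.x,-o.fun
E
python3 - <<'E'
from h import *
ps,pd=[vision.camera_params(n) for n in("scene","side")]
vision.read_camera("scene"); vision.read_camera("side")
def near(n,q,uv): 
    return min(finder.outline_of(n,q),key=lambda o:abs(o["extent"][0]+o["extent"][2]/2-uv[0])+abs(o["extent"][1]+o["extent"][3]/2-uv[1]))["region"]
V=[(ps,near("scene","bracket_center",(251,250))),(pd,near("side","bracket_center",(307,296)))]
c=(at_z(ps,(251,247),65)+at_z(pd,(307,294),65))/2; print(at_z(ps,(251,247),65),at_z(pd,(307,294),65))
for y in(0,.8,1.6,2.4):
    print(fit(V,[c[0],c[1],y],84,56,45,65))
print("red",at_z(ps,(283,287),20),at_z(pd,(345,280),20))
print("lens",tri([(ps,(415.3,208.9)),(pd,(273.9,159.6))]))
f=lambda u,v:(u/2.66+180,v/2.66+130)
# box top corners and base corners in scene
for u,v,z in [(652,160,143),(692,187,143),(737,163,143),(697,145,143),(605,265,12),(660,303,12),(727,270,12)]: print(at_z(ps,f(u,v),z).round())
print("others scene",[(at_z(ps,f(u,v),0)[:2].round()) for u,v in[(525,225),(497,450),(590,450),(430,385),(538,378),(55,315)]])
w=vision.camera_params("wrist"); print("wrist",w["T"].round(2),w["mtx"][0,0]); st=r.state(); print(R.from_quat(np.roll(st["tool_rot"],-1)).as_matrix().round(2))
E
```

```text
[ 484.50998032 -186.27178635   65.        ] [ 480.24296135 -185.85491602   65.        ]
(array([ 477.58634166, -185.76641227,    1.36377452]), np.float64(0.4619739690914068))
(array([ 478.01693973, -185.72167332,    1.36120019]), np.float64(0.46120240281983815))
(array([ 477.82883965, -185.83405719,    1.35755274]), np.float64(0.4621012292838302))
(array([ 477.81867869, -185.82235035,    1.35782971]), np.float64(0.4622277535780958))
red [ 611.69565231 -137.05913916   20.        ] [ 596.28328998 -141.50963839   20.        ]
lens [532.75547727 267.20675963 114.57366908]
[496. 313. 143.]
[553. 328. 143.]
[530. 394. 143.]
[486. 372. 143.]
[496. 275.  12.]
[573. 301.  12.]
[547. 398.  12.]
others scene [array([385., 230.]), array([704.,  56.]), array([733., 140.]), array([599.,  28.]), array([626., 135.]), array([ 368., -310.])]
wrist [[ 4.3000e-01 -8.7000e-01 -2.4000e-01  2.0618e+02]
 [ 9.1000e-01  4.1000e-01  1.1000e-01  5.9365e+02]
 [-0.0000e+00 -2.7000e-01  9.6000e-01  3.7344e+02]
 [ 0.0000e+00  0.0000e+00  0.0000e+00  1.0000e+00]] 348.8557793460756
[[-0.91  0.42 -0.  ]
 [ 0.42  0.91  0.  ]
 [ 0.    0.   -1.  ]]
```

Emit:
drive_tool(
  plan=[
    [[31, -31, 5], [0, 0, -4.5]],
    [[31, -31, 5], [0, 0, -4.5]],
    [[31, -31, 5], [0, 0, -4.5]],
    [[31, -31, 5], [0, 0, -4.5]],
    [[31, -31, 5], [0, 0, -4.5]],
    [[31, -31, 5], [0, 0, -4.5]],
    [[31, -31, 5], [0, 0, -4.5]],
    [[31, -31, 5], [0, 0, -4.5]],
    [[0, 0, 0], [0, 0, 0]],
    [[0, 0, 0], [0, 0, 0]],
  ],
  jaw=1,
)

```text
clock: 1.85
tool_pos: [520.0, 310.4, 273.7]
tool_rot: [0.001, 0.516, 0.856, 0.002]
contact_force: [-0.1, -0.1, 0.0]
grip_width: 1.005
```

```bash
python3 - <<'E'
from h import *
import pickle
p=vision.camera_params("wrist"); im=vision.read_camera("wrist"); cv2.imwrite("pics/w1.png",im[:,:,::-1]); pickle.dump(p,open("w1.pkl","wb"))
for o in finder.outline_of("wrist","camera"): print(o["conf"],o["extent"])
print(proj(p,[[533,267,115],[520,330,143]]))
E
```

```text
0.78 [191.0, 1.1, 132.8, 63.2]
0.61 [282.2, 99.6, 94.2, 182.5]
[[307.15937248 269.92982701]
 [328.08586059 208.57910874]]
```

View pics/w1.png

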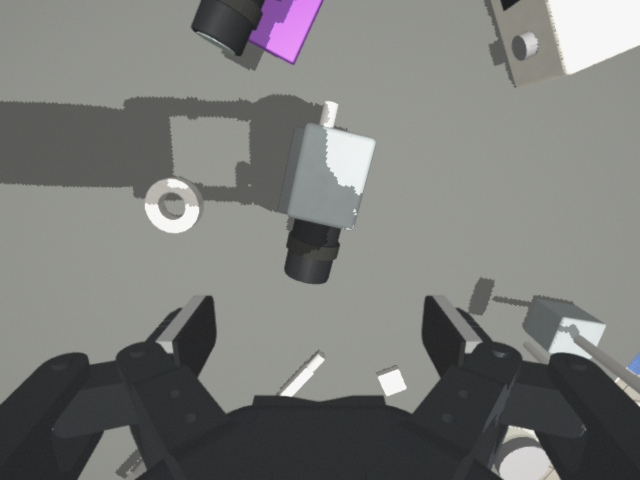

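```bash
python3 - <<'E'
import cv2
a=cv2.imread("pics/w1.png")[110:295,265:395]; cv2.imwrite("pics/w1c.png",cv2.resize(a,None,fx=3.2,fy=3.2,interpolation=cv2.INTER_CUBIC))
E
```

```text
(no output)
```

View pics/w1c.png

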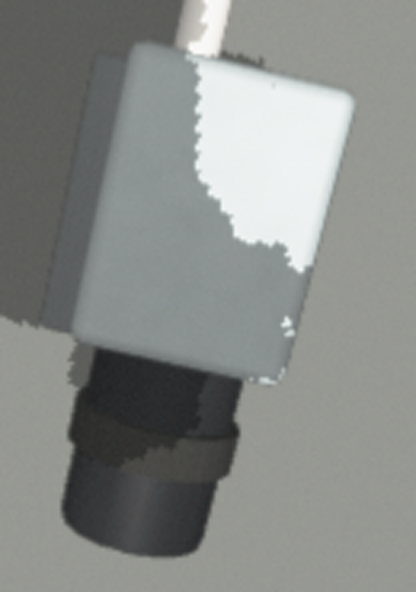

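```bash
python3 - <<'E'
from h import *
import pickle
p=pickle.load(open("w1.pkl","rb"))
P=lambda u,v,z: at_z(p,(u/3.2+265,v/3.2+110),z)[:2]
def yaw(a,b): d=b-a; return np.degrees(np.arctan2(d[1],d[0])),np.linalg.norm(d)
A,B,C,D=P(133,42,143),P(354,97,143),P(281,382,143),P(72,336,143)
print("sides",yaw(D,A),yaw(C,B),"back/front",yaw(A,B),yaw(D,C))
ce=(A+B)/2;cf=(C+D)/2; print("axis",yaw(cf,ce),cf,ce)
print("front rim corners z115",P(63,512,115),P(198,552,115),yaw(P(63,512,115),P(198,552,115)))
c=(P(63,512,115)+P(198,552,115))/2; print("lens c",c, "axis from lens to box",yaw(c,(ce+cf)/2))
# neighborhood: model circle of rim reprojected for candidates
for n,uv in(("scene",0),("side",0)):
    q=vision.camera_params(n); print(n,proj(q,[[*c,115]]))
E
```

```text
sides (np.float64(105.04917483878233), np.float64(71.44758480798512)) (np.float64(105.126660628104), np.float64(70.89652923661677)) back/front (np.float64(14.47689949042128), np.float64(53.48910079945031)) (np.float64(15.067219754196618), np.float64(53.58231456245695))
axis (np.float64(105.08776774837811), np.float64(71.17204075139017)) [519.74197559 317.38925626] [501.21600861 386.10787042]
front rim corners z115 [514.80845796 257.35832337] [554.82655091 264.49590319] (np.float64(10.112866067675641), np.float64(40.649634792296666))
lens c [534.81750443 260.92711328] axis from lens to box (np.float64(105.00175291869098), np.float64(94.02605475879832))
scene [[413.58863183 209.67949733]]
side [[275.17795616 160.58624212]]
```

Emit:
drive_tool(
  plan=[
    [[-4, -50, 0], [0, 0, -4]],
    [[-4, -50, 0], [0, 0, -4]],
    [[-4, -50, 0], [0, 0, -4]],
    [[-4, -50, 0], [0, 0, -4]],
    [[-4, -50, -7], [0, 0, -4]],
    [[-4, -50, -7], [0, 0, -4]],
    [[-4, -50, -7], [0, 0, -4]],
    [[-4, -50, -7], [0, 0, -4]],
    [[-4, -50, -7], [0, 0, -4]],
    [[-4, -50, -7], [0, 0, -4]],
    [[0, 0, 0], [0, 0, 0]],
    [[0, 0, 0], [0, 0, 0]],
  ],
)

```text
clock: 3.45
tool_pos: [473.9, -187.8, 230.5]
tool_rot: [0.002, 0.776, 0.631, 0.004]
contact_force: [0.1, 0.2, -0.5]
grip_width: 0.998
```

```bash
python3 - <<'E'
from h import *
import pickle
p=vision.camera_params("wrist"); im=vision.read_camera("wrist"); cv2.imwrite("pics/w2.png",im[:,:,::-1]); pickle.dump(p,open("w2.pkl","wb"))
uv=proj(p,[[480,-186,55]])[0]; print(uv)
c=np.clip(uv-90,0,[460,300]).astype(int); print("crop origin",c)
cv2.imwrite("pics/w2c.png",cv2.resize(im[c[1]:c[1]+180,c[0]:c[0]+180,::-1],None,fx=3.3,fy=3.3,interpolation=cv2.INTER_CUBIC))
for o in finder.outline_of("wrist","bracket_center"):
    print(o["conf"],o["extent"])
    m=o["region"].astype(np.uint8); k=max(cv2.findContours(m,0,2)[0],key=cv2.contourArea); rc=cv2.minAreaRect(k)
    P=np.array([at_z(p,u,65)[:2] for u in cv2.boxPoints(rc)]); print(P.round(1),P.mean(0),[np.linalg.norm(P[i]-P[i-1]).round(1) for i in range(4)],[np.degrees(np.arctan2(*(P[i]-P[i-1])[::-1])).round(1) for i in range(4)])
E
```

```text
[320.91495126 216.95444654]
crop origin [230 126]
0.95 [379.2, 94.1, 98.9, 86.5]
[[ 537.1 -134.8]
 [ 564.1  -94.5]
 [ 627.9 -135.1]
 [ 602.3 -178.1]] [ 582.84516665 -135.60803047] [np.float64(78.3), np.float64(48.4), np.float64(75.6), np.float64(50.0)] [np.float64(146.4), np.float64(56.3), np.float64(-32.5), np.float64(-120.7)]
0.83 [289.1, 172.3, 63.4, 90.6]
[[ 441.8 -221. ]
 [ 462.3 -138.5]
 [ 516.7 -150.7]
 [ 500.1 -234.4]] [ 480.2303204  -186.16679043] [np.float64(59.8), np.float64(85.1), np.float64(55.8), np.float64(85.3)] [np.float64(167.1), np.float64(76.1), np.float64(-12.7), np.float64(-101.2)]
```

View pics/w2c.png

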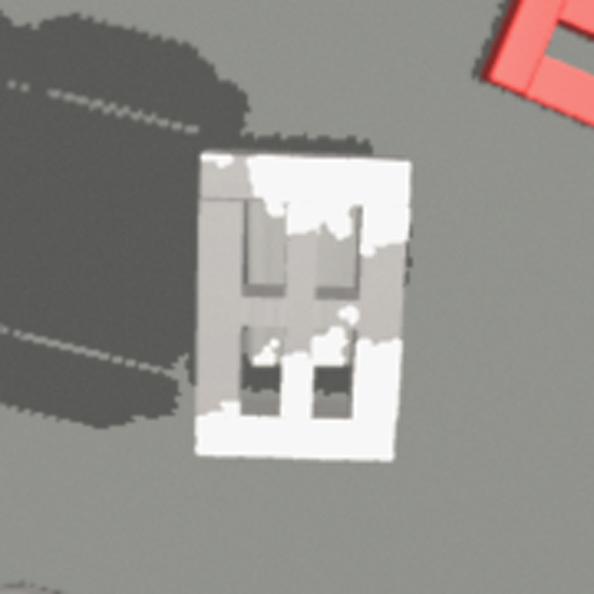

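The close crop shows the white-grey slotted bracket on its riser, with corners at crop (202,153), (411,161), (393,460) and (196,456). The red look-alike is at the upper right, clear of it.

```bash
python3 - <<'E'
from h import *
import pickle
p=pickle.load(open("w2.pkl","rb"))
Q=np.array([at_z(p,(u/3.3+230,v/3.3+126),65)[:2] for u,v in[(202,153),(411,161),(393,460),(196,456)]])
print(Q.round(1),Q.mean(0)); 
for i in range(4):
    d=Q[i]-Q[i-1]; print(np.linalg.norm(d).round(1),np.degrees(np.arctan2(d[1],d[0])).round(1))
print(p["T"].round(2)); s=r.state(); M=R.from_quat(np.roll(s["tool_rot"],-1)).as_matrix(); print(M.round(3))
E
```

```text
[[ 463.  -140.1]
 [ 516.5 -153.4]
 [ 496.7 -234.5]
 [ 442.5 -221.8]] [ 479.66842707 -187.42637189]
84.3 75.9
55.2 -14.0
83.5 -103.7
55.7 166.8
[[ 9.8000e-01  2.0000e-01  5.0000e-02  4.8796e+02]
 [-2.0000e-01  9.4000e-01  2.6000e-01 -1.2276e+02]
 [ 1.0000e-02 -2.6000e-01  9.6000e-01  3.7291e+02]
 [ 0.0000e+00  0.0000e+00  0.0000e+00  1.0000e+00]]
[[ 0.202  0.979  0.01 ]
 [ 0.979 -0.202  0.001]
 [ 0.003  0.009 -1.   ]]
```

Emit:
drive_tool(
  plan=[
    [[0, 0, 0], [0, 0, -2.1]],
    [[3, 10, -10], [-5.5, 1.34, 0]],
    [[3, 10, -10], [-5.5, 1.34, 0]],
    [[3, 10, -10], [-5.5, 1.34, 0]],
    [[3, 10, -10], [-5.5, 1.34, 0]],
    [[3, 10, -10], [-5.5, 1.34, 0]],
    [[3, 10, -10], [-5.5, 1.34, 0]],
    [[3, 10, -10], [-5.5, 1.34, 0]],
    [[3, 10, -10], [-5.5, 1.34, 0]],
    [[0, 0, 0], [0, 0, 0]],
    [[0, 0, 0], [0, 0, 0]],
  ],
)

```text
clock: 4.92
tool_pos: [504.1, -94.7, 153.3]
tool_rot: [0.256, 0.72, 0.571, -0.299]
contact_force: [0.7, -0.5, -0.0]
grip_width: 1.001
```

```bash
cat > goal.py <<'E'
import sys
from h import *
def delta(t,X,Z,d_tilt=None,R_goal=None):
    s=r.state(); M=R.from_quat(np.roll(s["tool_rot"],-1))
    rv=(R.from_matrix(R_goal)*M.inv()).as_rotvec(degrees=True)
    print("pos",s["tool_pos"].round(1),"shift",(np.array(t)-s["tool_pos"]).round(1),"turn",rv.round(2),"q",s["q"].round(2),"F",s["contact_force"].round(1),"w",round(s["grip_width"],3))
def frame(yawW,d):  # jaw axis yaw (deg), tool dir d
    y=np.array([np.cos(np.radians(yawW)),np.sin(np.radians(yawW)),0]); d=np.array(d)/np.linalg.norm(d)
    return np.c_[np.cross(y,d),y,d]
E
python3 - <<'E'
from goal import *
X=np.array([.2385,.971,0]); d=-X*.7071-np.array([0,0,.7071])
delta([482,-178,39.5],X,0,R_goal=frame(-13.8,d))
E
```

```text
pos [504.1 -94.7 153.3] shift [ -22.1  -83.3 -113.8] turn [ 1.65  1.2  -1.28] q [ 0.16  0.42  1.89 -0.79  1.29  0.8 ] F [ 0.7 -0.5 -0. ] w 1.001
```

Emit:
drive_tool(
  plan=[
    [[-1.2, -3.5, -11], [0.4, 0.3, -0.3]],
    [[-1.2, -3.5, -11], [0.4, 0.3, -0.3]],
    [[-1.2, -3.5, -11], [0.4, 0.3, -0.3]],
    [[-1.2, -3.5, -11], [0.4, 0.3, -0.3]],
    [[-3, -12, -12], [0, 0, 0]],
    [[-3, -12, -12], [0, 0, 0]],
    [[-3, -12, -12], [0, 0, 0]],
    [[0, 0, 0], [0, 0, 0]],
    [[0, 0, 0], [0, 0, 0]],
  ],
)

```text
clock: 6.05
tool_pos: [488.4, -151.2, 69.5]
tool_rot: [0.235, 0.729, 0.568, -0.3]
contact_force: [-0.1, -0.6, 0.1]
grip_width: 1.0
```

```bash
python3 - <<'E'
from goal import *
X=np.array([.2385,.971,0]); d=-X*.7071-np.array([0,0,.7071])
delta([482,-178,39.5],X,0,R_goal=frame(-13.8,d))
E
```

```text
pos [ 488.4 -151.2   69.5] shift [ -6.4 -26.8 -30. ] turn [-0.16  0.1   0.35] q [ 0.04  0.53  1.93 -0.85  1.13  0.85] F [-0.1 -0.6  0.1] w 1.0
```

Emit:
drive_tool(
  plan=[
    [[-1.6, -6.7, -7.5], [0, 0, 0]],
    [[-1.6, -6.7, -7.5], [0, 0, 0]],
    [[-1.6, -6.7, -7.5], [0, 0, 0]],
    [[-1.6, -6.7, -7.5], [0, 0, 0.3]],
    [[0, 0, 0], [0, 0, 0]],
    [[0, 0, 0], [0, 0, 0]],
  ],
)

```text
clock: 6.8
tool_pos: [482.4, -179.3, 37.9]
tool_rot: [0.236, 0.728, 0.57, -0.299]
contact_force: [0.9, -1.0, 0.5]
grip_width: 1.0
```

```bash
python3 - <<'E'
from goal import *
X=np.array([.2385,.971,0]); d=-X*.7071-np.array([0,0,.7071])
delta([482,-178,39.5],X,0,R_goal=frame(-13.8,d))
im=vision.read_camera("side"); im2=vision.read_camera("wrist")
a=cv2.resize(im[210:350,240:400,::-1],(440,385)); b=cv2.resize(im2[:,:,::-1],(360,270)); c=np.zeros((385,800,3),np.uint8); c[:,:440]=a; c[:270,440:]=b
cv2.imwrite("pics/g1.png",c)
E
```

```text
pos [ 482.4 -179.3   37.9] shift [-0.4  1.3  1.6] turn [-0.17  0.2  -0.03] q [-0.01  0.58  1.95 -0.91  1.06  0.88] F [ 0.9 -1.   0.5] w 1.0
```

View pics/g1.png

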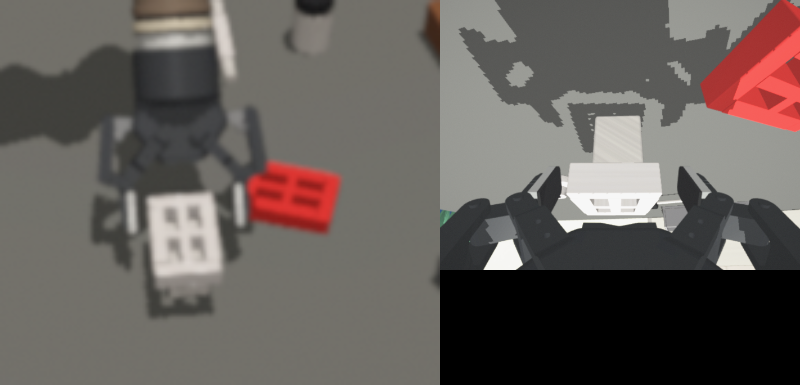

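The left picture shows the jaws straddling the bracket's +y end, with the red part beyond and below the right finger. Closing now.

Emit:
drive_tool(
  plan=[
    [[0, 0, 0], [0, 0, 0]],
    [[0, 0, 0], [0, 0, 0]],
    [[0, 0, 0], [0, 0, 0]],
    [[0, 0, 0], [0, 0, 0]],
    [[0, 0, 0], [0, 0, 0]],
    [[0, 0, 0], [0, 0, 0]],
    [[0, 0, 0], [0, 0, 0]],
    [[0, 0, 0], [0, 0, 0]],
    [[0, 0, 0], [0, 0, 0]],
    [[0, 0, 0], [0, 0, 0]],
    [[0, 0, 0], [0, 0, 0]],
    [[0, 0, 0], [0, 0, 0]],
  ],
  jaw=0.4,
  grip_force=60,
)

```text
clock: 8.4
tool_pos: [483.2, -178.7, 38.7]
tool_rot: [0.237, 0.728, 0.57, -0.298]
contact_force: [0.1, -0.3, -0.3]
grip_width: 0.643
```

Emit:
drive_tool(
  plan=[
    [[0, 0, 6], [0, 0, 0]],
    [[0, 0, 12], [0, 0, 0]],
    [[0, 0, 18], [0, 0, 0]],
    [[0, 0, 25], [0, 0, 0]],
    [[0, 0, 25], [0, 0, 0]],
    [[0, 0, 25], [0, 0, 0]],
    [[0, 0, 10], [0, 0, 0]],
    [[0, 0, 0], [0, 0, 0]],
  ],
)

```text
clock: 9.4
tool_pos: [482.9, -178.2, 168.9]
tool_rot: [0.237, 0.729, 0.57, -0.296]
contact_force: [-0.6, -0.3, -1.8]
grip_width: 0.648
```

```bash
cat >> goal.py <<'E'
X1=np.array([.2385,.971,0]); Z=np.array([0,0,1.])
M1=R.from_quat(np.roll([.237,.728,.57,-.298],-1)).as_matrix()
C_T=M1.T@(np.array([479.7,-187.2,55])-np.array([483.2,-178.7,38.7]))  # bracket centre in tool
C_T[1]=0
# bracket axes in tool: X1
X2=np.array([np.cos(np.radians(105)),np.sin(np.radians(105)),0])
E
python3 - <<'E'
from goal import *
print(C_T, M1.T@X1)
G=frame(15,X2*.7071-Z*.7071)
t=np.array([480,30,80])-G@C_T
print(t); delta(t,0,0,R_goal=G)
E
```

```text
[-17.93612277   0.          -5.17857984] [ 0.70992723  0.00079949 -0.70407807]
[475.76971582  45.78763548  89.02094512]
pos [ 482.9 -178.2  168.9] shift [ -7.2 224.  -79.9] turn [90.4   1.33 22.95] q [-0.01  0.34  1.95 -0.82  1.21  0.68] F [-0.6 -0.3 -1.8] w 0.648
```

Emit:
drive_tool(
  plan=[
    [[-0.6, 18.7, 0], [7.53, 0.11, 1.91]],
    [[-0.6, 18.7, 0], [7.53, 0.11, 1.91]],
    [[-0.6, 18.7, 0], [7.53, 0.11, 1.91]],
    [[-0.6, 18.7, 0], [7.53, 0.11, 1.91]],
    [[-0.6, 18.7, 0], [7.53, 0.11, 1.91]],
    [[-0.6, 18.7, 0], [7.53, 0.11, 1.91]],
    [[-0.6, 18.7, 0], [7.53, 0.11, 1.91]],
    [[-0.6, 18.7, 0], [7.53, 0.11, 1.91]],
    [[-0.6, 18.7, 0], [7.53, 0.11, 1.91]],
    [[-0.6, 18.7, 0], [7.53, 0.11, 1.91]],
    [[-0.6, 18.7, 0], [7.53, 0.11, 1.91]],
    [[-0.6, 18.7, 0], [7.53, 0.11, 1.91]],
    [[0, 0, 0], [0, 0, 0]],
    [[0, 0, 0], [0, 0, 0]],
  ],
)

```text
clock: 11.15
tool_pos: [462.6, 53.4, 155.7]
tool_rot: [-0.326, 0.546, 0.734, 0.239]
contact_force: [1.5, 0.1, -1.1]
grip_width: 0.649
```

```bash
python3 - <<'E'
from goal import *
G=frame(15,X2*.7071-Z*.7071)
t=np.array([480,30,80])-G@C_T
delta(t,0,0,R_goal=G)
E
```

```text
pos [462.6  53.4 155.7] shift [ 13.1  -7.6 -66.7] turn [-2.5  -0.96 -1.77] q [-0.39  0.42  1.9   0.61  1.45 -0.96] F [ 1.5  0.1 -1.1] w 0.649
```

Correct the tilt and descend to centre height 60, then look at how upright it is.

Emit:
drive_tool(
  plan=[
    [[3, -2, -12], [-0.6, -0.25, -0.45]],
    [[3, -2, -12], [-0.6, -0.25, -0.45]],
    [[3, -2, -12], [-0.6, -0.25, -0.45]],
    [[3, -2, -12], [-0.6, -0.25, -0.45]],
    [[0, 0, -12], [0, 0, 0]],
    [[0, 0, -12], [0, 0, 0]],
    [[0, 0, -12], [0, 0, 0]],
    [[0, 0, 0], [0, 0, 0]],
    [[0, 0, 0], [0, 0, 0]],
  ],
)

```text
clock: 12.28
tool_pos: [475.6, 44.6, 66.2]
tool_rot: [-0.3, 0.563, 0.734, 0.232]
contact_force: [-0.0, -0.3, -1.2]
grip_width: 0.647
```

```bash
python3 - <<'E'
from goal import *
G=frame(15,X2*.7071-Z*.7071)
t=np.array([480,30,42])-G@C_T
delta(t,0,0,R_goal=G)
s=r.state();M=R.from_quat(np.roll(s["tool_rot"],-1)).as_matrix()
c=s["tool_pos"]+M@C_T
print("centre",c)
c_=np.zeros((420,800,3),np.uint8)
for i,n in enumerate(["scene","side"]):
    im=vision.read_camera(n); p=vision.camera_params(n); u=proj(p,c)[0].astype(int); print(n,u)
    c_[:,i*400:(i+1)*400]=cv2.resize(im[u[1]-42:u[1]+42,u[0]-40:u[0]+40,::-1],(400,420),interpolation=cv2.INTER_CUBIC)
cv2.imwrite("pics/s1.png",c_)
E
```

```text
pos [475.6  44.6  66.2] shift [  0.2   1.2 -15.2] turn [0.32 0.22 0.1 ] q [-0.39  0.56  1.9   0.63  1.28 -1.02] F [-0.  -0.3 -1.2] w 0.647
centre [479.8410033   28.78762404  57.32214848]
scene [326 231]
side [280 234]
```

View pics/s1.png

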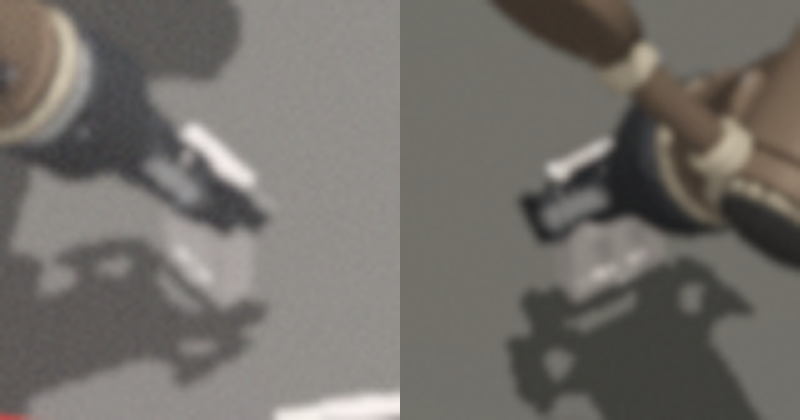

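It is held upright about 15 mm above the granite. I'll lower it gently.

Emit:
drive_tool(
  plan=[
    [[0, 0.5, -4], [0.3, 0.2, 0]],
    [[0, 0.5, -4], [0, 0, 0]],
    [[0, 0, -3], [0, 0, 0]],
    [[0, 0, -1.5], [0, 0, 0]],
    [[0, 0, 0], [0, 0, 0]],
  ],
)

```text
clock: 13.0
tool_pos: [476.3, 45.4, 53.8]
tool_rot: [-0.302, 0.563, 0.733, 0.234]
contact_force: [-0.3, 0.4, -2.2]
grip_width: 0.645
```

Emit:
drive_tool(
  plan=[
    [[0, 0, -1], [0, 0, 0]],
    [[0, 0, -1], [0, 0, 0]],
    [[0, 0, 0], [0, 0, 0]],
  ],
)

```text
clock: 13.38
tool_pos: [476.5, 45.4, 51.9]
tool_rot: [-0.302, 0.563, 0.733, 0.234]
contact_force: [-0.8, 0.3, -1.5]
grip_width: 0.649
```

Emit:
drive_tool(
  plan=[
    [[0, 0, -1], [0, 0, 0]],
    [[0, 0, 0], [0, 0, 0]],
  ],
)

```text
clock: 13.62
tool_pos: [476.5, 45.4, 51.9]
tool_rot: [-0.303, 0.562, 0.733, 0.234]
contact_force: [0.3, 0.2, -1.3]
grip_width: 0.65
```

Emit:
drive_tool(
  plan=[
    [[0, 0, -1], [0, 0, 0]],
    [[0, 0, 0], [0, 0, 0]],
  ],
)

```text
clock: 13.88
tool_pos: [476.5, 45.3, 51.8]
tool_rot: [-0.303, 0.562, 0.733, 0.234]
contact_force: [-1.6, -0.5, 0.3]
grip_width: 0.648
```

Emit:
drive_tool(
  plan=[
    [[0, 0, -1.5], [0, 0, 0]],
    [[0, 0, -1], [0, 0, 0]],
  ],
)

```text
clock: 14.12
tool_pos: [476.5, 45.3, 51.8]
tool_rot: [-0.305, 0.561, 0.733, 0.235]
contact_force: [-3.2, -3.1, 6.3]
grip_width: 0.646
```

Emit:
drive_tool(
  plan=[
    [[0, 0, 0], [0, 0, 0]],
    [[0, 0, 0], [0, 0, 0]],
    [[0, 0, 0], [0, 0, 0]],
    [[0, 0, 0], [0, 0, 0]],
    [[0, 0, 0], [0, 0, 0]],
    [[0, 0, 0], [0, 0, 0]],
    [[0, 0, 0], [0, 0, 0]],
  ],
  jaw=1,
)

```text
clock: 15.0
tool_pos: [476.7, 45.7, 50.7]
tool_rot: [-0.304, 0.561, 0.733, 0.235]
contact_force: [0.7, 0.0, -0.3]
grip_width: 1.001
```

```bash
python3 - <<'E'
from goal import *
G=frame(15,X2*.7071-Z*.7071)
delta([480,30,42]-G@C_T,0,0,R_goal=G)
im=vision.read_camera("wrist"); p=vision.camera_params("wrist")
cv2.imwrite("pics/st.png",im[:,:,::-1])
print(proj(p,box(480,30,np.radians(15),56,20,84,84.)[::2]))
E
```

```text
pos [476.7  45.7  50.7] shift [-0.9  0.1  0.3] turn [-0.27  0.12 -0.01] q [-0.39  0.59  1.9   0.64  1.27 -1.04] F [ 0.7  0.  -0.3] w 1.001
[[226.69712055 337.89154774]
 [233.7685327  281.62761063]
 [397.25109279 338.0733567 ]
 [391.18103684 281.81540572]]
```

View pics/st.png

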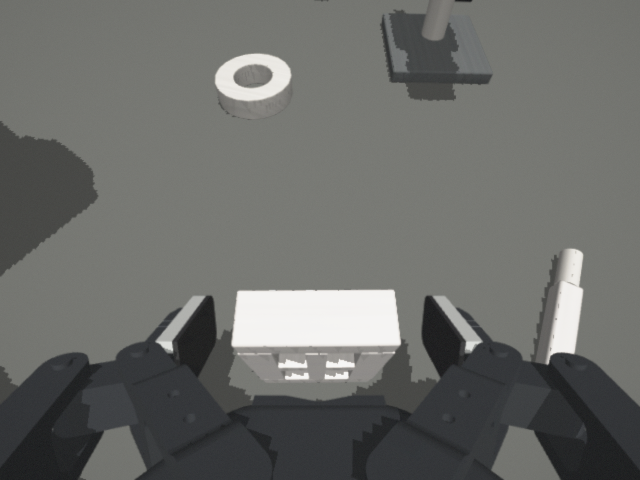

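The bracket stands free between the open pads (top-face corners at px (236,292), (394,290), (399,346), (233,350)). I'll back away to let it stand fully alone.

Emit:
drive_tool(
  plan=[
    [[1, -4, 4], [0, 0, 0]],
    [[2, -8, 8], [0, 0, 0]],
    [[3, -11, 11], [0, 0, 0]],
    [[3, -11, 11], [0, 0, 0]],
    [[3, -11, 11], [0, 0, 0]],
    [[3, -11, 11], [0, 0, 0]],
    [[0, 0, 0], [0, 0, 0]],
    [[0, 0, 0], [0, 0, 0]],
    [[0, 0, 0], [0, 0, 0]],
    [[0, 0, 0], [0, 0, 0]],
    [[0, 0, 0], [0, 0, 0]],
    [[0, 0, 0], [0, 0, 0]],
  ],
)

```text
clock: 16.55
tool_pos: [492.4, -14.3, 110.7]
tool_rot: [-0.304, 0.562, 0.733, 0.235]
contact_force: [0.3, -0.8, -0.4]
grip_width: 1.002
```

```bash
python3 - <<'E'
from goal import *
p=vision.camera_params("wrist"); im=vision.read_camera("wrist")
g=cv2.cvtColor(im,cv2.COLOR_RGB2GRAY)
q=proj(p,box(481,27,np.radians(15),56,20,84,84.)[::2]); print(q.round(0)); c0=np.clip(q.mean(0)-[100,75],0,[440,330]).astype(int); print(c0)
cv2.imwrite("pics/st2.png",cv2.resize(im[c0[1]:c0[1]+150,c0[0]:c0[0]+200,::-1],None,fx=4,fy=4,interpolation=cv2.INTER_CUBIC))
import pickle; pickle.dump((p,c0),open("st2.pkl","wb"))
s=r.state(); print(s["tool_pos"],s["clock"])
E
```

```text
[[265. 260.]
 [268. 229.]
 [365. 260.]
 [363. 229.]]
[215 169]
[492.35592779 -14.31821177 110.71035241] 16.6
```

View pics/st2.png

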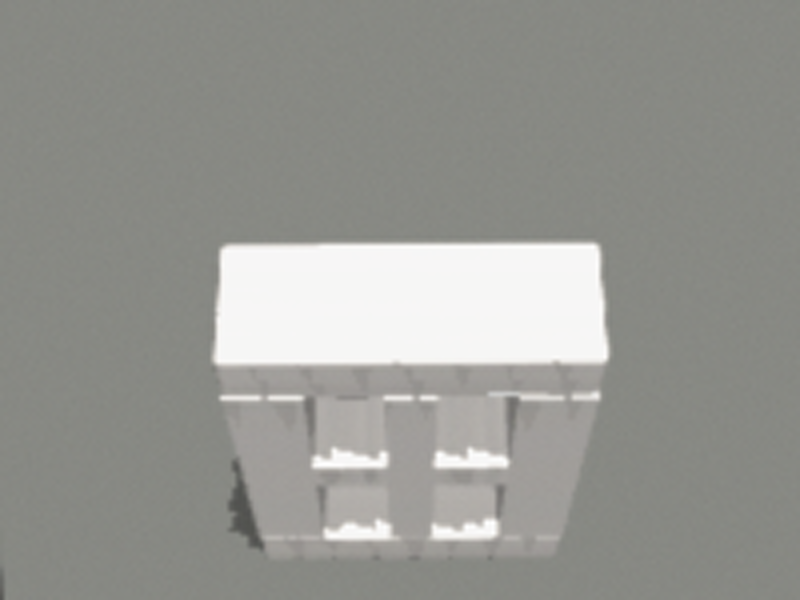

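It stands alone with the gripper well clear (top face at crop (222,244), (599,242), (608,360), (214,364)).

```bash
python3 - <<'E'
from goal import *
import pickle
p,c0=pickle.load(open("st2.pkl","rb"))
Q=np.array([at_z(p,(u/4+c0[0],v/4+c0[1]),84)[:2] for u,v in[(222,244),(599,242),(608,360),(214,364)]])
print(Q.round(1),Q.mean(0))
for i in range(4):
    d=Q[i]-Q[i-1]; print(np.linalg.norm(d).round(1),np.degrees(np.arctan2(d[1],d[0])).round(1))
B=np.array([at_z(p,(u/4+c0[0],v/4+c0[1]),0)[:2] for u,v in[(268,558),(556,556)]]); d=B[1]-B[0]
print("base",B.round(1),B.mean(0),np.linalg.norm(d),np.degrees(np.arctan2(d[1],d[0])))
E
```

```text
[[453.   29.4]
 [506.4  44.1]
 [511.4  25.4]
 [458.3  10.4]] [482.25285825  27.33775641]
19.7 105.6
55.4 15.4
19.4 -75.0
55.2 -164.3
base [[458.2  10.8]
 [511.7  25.6]] [484.96550487  18.23977544] 55.509292804205934 15.445108660984516
```

Emit:
drive_tool(
  plan=[
    [[-2, 8, -8], [0, 0, 0.2]],
    [[-2, 8, -8], [0, 0, 0]],
    [[-2, 8, -8], [0, 0, 0]],
    [[-2, 8, -8], [0, 0, 0]],
    [[-2, 8, -8], [0, 0, 0]],
    [[-2, 8, -8], [0, 0, 0]],
    [[0, 0, 0], [0, 0, 0]],
    [[0, 0, 0], [0, 0, 0]],
  ],
)

```text
clock: 17.6
tool_pos: [478.5, 38.1, 58.7]
tool_rot: [-0.306, 0.56, 0.734, 0.234]
contact_force: [1.2, -0.3, -0.4]
grip_width: 1.001
```

```bash
python3 - <<'E'
from goal import *
delta([478.2,42.3,52.5],0,0,R_goal=frame(15.4,X2*.7071-Z*.7071))
E
```

```text
pos [478.5  38.1  58.7] shift [-0.3  4.2 -6.2] turn [-0.28 -0.11  0.03] q [-0.4   0.58  1.88  0.62  1.29 -1.04] F [ 1.2 -0.3 -0.4] w 1.001
```

Emit:
drive_tool(
  plan=[
    [[0, 2, -3], [-0.3, -0.1, 0]],
    [[0, 2, -3], [0, 0, 0]],
    [[0, 0, 0], [0, 0, 0]],
  ],
)

```text
clock: 17.98
tool_pos: [479.4, 41.5, 52.8]
tool_rot: [-0.302, 0.561, 0.735, 0.233]
contact_force: [-0.7, 0.3, 0.4]
grip_width: 0.999
```

Emit:
drive_tool(
  plan=[
    [[0, 0, 0], [0, 0, 0]],
    [[0, 0, 0], [0, 0, 0]],
    [[0, 0, 0], [0, 0, 0]],
    [[0, 0, 0], [0, 0, 0]],
    [[0, 0, 0], [0, 0, 0]],
    [[0, 0, 0], [0, 0, 0]],
    [[0, 0, 0], [0, 0, 0]],
    [[0, 0, 0], [0, 0, 0]],
    [[0, 0, 0], [0, 0, 0]],
    [[0, 0, 0], [0, 0, 0]],
  ],
  jaw=0.4,
  grip_force=60,
)

```text
clock: 19.23
tool_pos: [479.6, 41.4, 53.2]
tool_rot: [-0.303, 0.561, 0.735, 0.233]
contact_force: [0.2, 0.0, -0.6]
grip_width: 0.647
```

```bash
cat >> goal.py <<'E'
def state():
    s=r.state(); return s["tool_pos"],R.from_quat(np.roll(s["tool_rot"],-1)).as_matrix()
E
python3 - <<'E'
from goal import *
for i in range(3):
    t,M=state(); print(t,M.T@(np.array([482.2,27.3,42])-t)); vision.read_camera("side")
delta([478.2,42.3,52.5],0,0,R_goal=frame(15.4,X2*.7071-Z*.7071))
w=np.array([*(np.cos(np.radians(15.4)),np.sin(np.radians(15.4))),0]); print("W in tool",M.T@w,"up in tool",M.T@Z)
E
```

```text
[479.56632074  41.36395548  53.19500923] [-18.00185728  -1.18560357  -2.14168638]
[479.56932536  41.36842352  53.19739111] [-18.0060378   -1.18961918  -2.14242061]
[479.57599182  41.3673449   53.19407668] [-18.00173205  -1.19539658  -2.14280997]
pos [479.6  41.4  53.2] shift [-1.4  0.9 -0.7] turn [0.07 0.11 0.09] q [-0.39  0.59  1.89  0.63  1.27 -1.04] F [ 0.4  0.8 -0.3] w 0.641
W in tool [3.33020140e-05 9.99989344e-01 4.61633432e-03] up in tool [ 0.70592655  0.00324617 -0.70827761]
```

Emit:
drive_tool(
  plan=[
    [[0, 0, 5], [0, 0, 0]],
    [[0, 0, 12], [0, 0, 0]],
    [[0, 0, 20], [0, 0, 0]],
    [[0, 0, 20], [0, 0, 0]],
    [[0, 0, 14], [0, 0, 0]],
    [[5, 9, 0], [0, 0, 0]],
    [[10, 18, 0], [0, 0, 0]],
    [[13, 23, 0], [0, 0, 0]],
    [[13, 23, 0], [0, 0, 0]],
    [[13, 23, 0], [0, 0, 0]],
    [[8, 15, 0], [0, 0, 0]],
    [[5, 9, 0], [0, 0, 0]],
    [[0, 0, 0], [0, 0, 0]],
    [[0, 0, 0], [0, 0, 0]],
  ],
)

```text
clock: 21.12
tool_pos: [547.8, 171.3, 126.3]
tool_rot: [-0.304, 0.561, 0.735, 0.231]
contact_force: [-0.4, -0.2, -1.2]
grip_width: 0.645
```

```bash
cat > fin.py <<'E'
from goal import *
G=frame(15,X2*.7071-Z*.7071)
print("centre est",(lambda t,M:t+M@[-18,-.6,-2.1])(*state()))
delta(np.array([560,167,115])-G@[-18,-.6,-2.1],0,0,R_goal=G)
E
python3 fin.py
```

```text
centre est [551.00182931 157.4137519  115.07141031]
pos [547.8 171.3 126.3] shift [ 9.1  9.6 -0. ] turn [ 0.1  -0.05 -0.34] q [-0.14  0.53  1.78  0.73  1.3  -0.79] F [-0.4 -0.2 -1.2] w 0.645
```

Emit:
drive_tool(
  plan=[
    [[3, 3, 0], [0.1, 0, -0.4]],
    [[3, 3, 0], [0, 0, 0]],
    [[3, 3.5, 0], [0, 0, 0]],
    [[0, 0, 0], [0, 0, 0]],
    [[0, 0, 0], [0, 0, 0]],
  ],
)

```text
clock: 21.75
tool_pos: [557.6, 179.7, 126.4]
tool_rot: [-0.303, 0.564, 0.732, 0.233]
contact_force: [-0.9, -0.5, -2.3]
grip_width: 0.649
```

```bash
python3 fin.py; python3 - <<'E'
from goal import *
import pickle
ims=[]; o=np.zeros((600,800,3),np.uint8)
p=vision.camera_params("wrist"); w=vision.read_camera("wrist")
pickle.dump(p,open("fin.pkl","wb"))
o[:300,:400]=cv2.resize(w[:,:,::-1],(400,300),interpolation=cv2.INTER_AREA)
for i,n in enumerate(["scene","side"]):
    q=vision.camera_params(n); im=vision.read_camera(n); u=proj(q,[550,220,115])[0]; c0=(u-[50,37]).astype(int); print(n,c0)
    o[300:,i*400:i*400+400]=cv2.resize(im[c0[1]:c0[1]+75,c0[0]:c0[0]+100,::-1],(400,300),interpolation=cv2.INTER_CUBIC)
o[:300,400:]=cv2.resize(w[200:380,200:440,::-1],(400,300))
cv2.imwrite("pics/fin.png",o)
q=proj(p,[[534,264,115]]); print("lens in wrist",q, proj(p,box(560,167,np.radians(15),56,20,157,157.)[::2]))
E
```

```text
centre est [560.66750655 165.75145014 115.19743691]
pos [557.6 179.7 126.4] shift [-0.7  1.2 -0.2] turn [ 0.01 -0.05  0.25] q [-0.13  0.54  1.76  0.75  1.3  -0.77] F [-0.9 -0.5 -2.3] w 0.649
scene [352 178]
side [234 131]
lens in wrist [[313.91321504 166.38285665]] [[229.29334847 331.45427411]
 [235.67951119 277.31624763]
 [394.19199456 330.71679139]
 [388.30986861 276.61671377]]
```

View pics/fin.png

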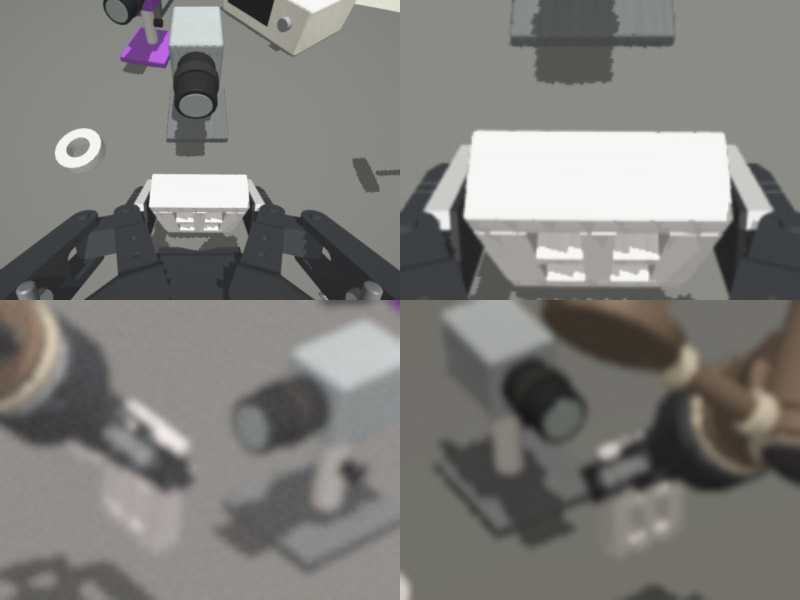

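The wrist view shows the bracket upright and square before the grey lens, about 1.5 mm right of the lens axis. One small correction.

Emit:
drive_tool(
  plan=[
    [[-1.6, 0.6, 0], [0, 0, 0.2]],
    [[0, 0, 0], [0, 0, 0]],
    [[0, 0, 0], [0, 0, 0]],
    [[0, 0, 0], [0, 0, 0]],
  ],
)

```text
clock: 22.4
tool_pos: [555.7, 180.2, 126.4]
tool_rot: [-0.304, 0.563, 0.733, 0.233]
contact_force: [-0.5, -0.6, -1.2]
grip_width: 0.642
```

```bash
python3 fin.py
```

```text
centre est [558.75006333 166.35694947 115.16821702]
pos [555.7 180.2 126.4] shift [ 1.2  0.6 -0.2] turn [ 0.01 -0.06  0.04] q [-0.13  0.53  1.77  0.75  1.3  -0.77] F [-0.5 -0.6 -1.2] w 0.642
```

```bash
python3 -c "
from h import *
s=r.state(); print(abs(s['qvel']).max(), s['grip_width']); print(r.hand_in())"
```

```text
0.0019158057868377066 0.6418816385814782
the job is handed in; nothing more can be done
None
```

I took the bracket off the riser, stood it on a short end on the bare granite and let go. After about a second with the gripper backed well away, I took it again and lifted it in front of the grey camera. I handed the job in at about 22.4 s, with the gripper still holding it.

- **Standing alone:** the wrist picture showed it upright, with the top and base edges in line within about 0.5 mm.
- **Final position (computed from the arm):** the middle is at about (559, 166, 115) mm, at the lens's height and roughly 100 mm from the glass. It is square to the lens and level to within about 0.1°. The arm was still, and the grip opening was 0.64, which matches the bracket's 56 mm width.
- **Disagreement:** before the last correction, the wrist picture put the bracket about 1.7 mm to the side of the lens axis, while the arm's pose put it within about 0.3 to 0.9 mm. I shifted it about 1.5 mm and did not check again with a camera, so the sideways position could be off by 1 to 2 mm.
- **Other things:** nothing was bumped as far as I could tell. The force readings I saw stayed below about 8 N, but I did not do a before-and-after comparison of every other object.

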